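# Release and remove the sanding drum

### The arm

A 6-joint arm with a two-finger parallel gripper is mounted at the origin on the work surface. World frame = base frame: x ahead of the robot, y to its left, z up, the work surface at z = 0. Lengths are in mm, angles in rad, forces in N, time in s.
With the tool pointing down it reaches from about 400 to 925 mm from the base axis. Payload 12.5 kg.
Tool frame: the origin (TCP) lies on the centre line of the jaws, within the pads' length; the fingertips stand 14 mm ahead of it and the grasp point (between the pads) lies 5 mm behind it; z points along the fingers, x is the direction in which the jaws open and shut, and the axes are right-handed (so a half turn about z gives the same grasp; the last joint's range is limited). The gripper opens to 95 mm and grips with 3 to 60 N. Pads are 20 mm wide; open, the fingers measure 119 mm over their backs; the gripper's body (75 mm by 180 mm) begins 59 mm behind the grasp point.
Start: joints at [1.233, 0.491, 1.559, -0, 1.092, -0.106], TCP at [143.562, 608.305, 228.661] pointing down, gripper open.
Joint ranges: [-3.1, 3.1], [-0.84, 2.19], [0.05, 2.79], [-1.13, 4.28], [0.06, 2.93], [-2.69, 2.69]. Speed limits (rad/s): [2.22, 2.22, 2.79, 3.14, 3.14, 3.14].

### API

Orientations are given as [roll, pitch, yaw] about the fixed x, y, z axes, in that order (R = Rz(yaw) Ry(pitch) Rx(roll)).
In Python, from cell import state, read_camera, job_done gives the robot as it stands.
- The arm moves only by the shell command python3 -m handwheel 'ROWS'. ROWS is JSON, a list of rows, each an object of numbers: "hand": the finger opening in m, from 0 to 0.0951; "x", "y", "z": the shift along the world's x, y, z in m; "spin": the turn about the world's z in units of 5 degrees (1.0 is 5 degrees). In form: [{"hand": .., "x": .., "y": .., "z": .., "spin": ..}, ...]. A call has 1 to 20 rows; each row is the pose to reach, as a shift and turn from the pose commanded when the call began; what a row does not reach only later rows make up. A row lasts 1/12 s, in which the tool goes at most 41.7 mm and 7.16 degrees, less where a joint would pass 70% of its speed; a pose out of reach is approached as far as the arm can. A call with a gripper value outside its range is refused whole. The fingers move at their own pace and stop on an object; the grip force is fixed at half the most. Time passes only in rows, so rows that repeat a pose let the fingers close. It gives the time, the measured TCP pose, the force and the opening at its end, in the units of the state.
- state(): the state, without advancing time (a new reading comes with each control period).
- read_camera(name): name is "side" or "top" or "wrist"; returns a dict with "img" (384x512x3 uint8, red, green, blue), "fx", "fy", "cx", "cy" (pixels), "T" (4x4, takes a point from camera to world coordinates). Camera axes: x right, y down, z forward; pixel columns grow to the right and rows downward; lengths in mm; the calibration is good to about 2 mm. The wrist camera is an equidistant fisheye: a pixel r from the principal point sees the ray r / f radians off the axis. A picture is of the moment at which its call begins. There is no depth.
- job_done(): hands the job in, once; it reports no verdict.
The state is a dict: "t": time; "joints": joint angles; "qvel": joint speeds; "tau": joint torques, N m; "eef_pos": TCP position; "tcp_rot": TCP orientation; "ft_force": force on the tool from outside, world axes, zero at the start; "moment": the same for the moment, N m; "opening": opening from 0.0 (shut) to 1.0 (fully open).
Only numpy, scipy, OpenCV 4.12 (cv2) and the standard library are available. Lean on these libraries where they do the work, as an engineer would, in place of code of your own. Each camera call takes 0.05 s, during which the arm holds its last target. There are 200 camera calls.

### The job

Turn the black collar on the sanding unit by its orange lug until the lug stands at the green release mark, and leave it there. Then slide the red-brown sanding drum off the free end of the arbor and lay it gently in the blue tray, without dropping it and without disturbing the other things on the table.

Things in the scene. Friction and masses are not known exactly. Their poses are not given: they have to be found in the camera images.
- collar (a joint): angle (rad) of the black collar, 76 mm diameter, 24 mm wide, around the unit's fixed barrel; it turns about the arbor's level axis. 0 = locked (red mark), 0.9 = green release mark; detents at 0, 0.45, 0.9 and 1.35, dead stop at 1.45. Its lug leans (0.9 - value) rad from straight up towards -x of arbor_tip; growing values carry it over towards +x
- lug_tip (a point): tip of the collar's orange lug, 75 mm from the arbor's axis, mid collar; 10 mm thick, 16 mm wide along the axis, sticks out 37 mm, rounded tip. 5 to 15 N here pushes it over a detent; past half-way it moves on by itself into the next one, which draws it in
- release_mark (a point): near end of the green line (10 mm wide) on top of the fixed aluminium barrel (64 mm diameter), beside the collar on the motor side; at release the lug points straight up, in line with it
- arbor_tip (a point): centre of the free end of the arbor, a fixed level steel shaft 24 mm in diameter, 150 mm above the table. Its frame: y runs along the arbor from the free end back to the motor, z up. The collar's middle is at y = 168 mm, the barrel's end face at 150 mm, the motor housing (132 mm diameter) from 243 mm on
- dog (a point): top of the brass locking dog, 8 mm square, 14 mm from the arbor's free end; it stands out of the arbor's top and keeps the drum on; it sinks as the collar's value grows, flush from about 0.85 rad on (so at the green mark)
- drum_center (a point): centre of the red-brown sanding drum, a tube 50 mm outside diameter, 28 mm bore, 60 mm long, 110 to 220 g, its axis along its own y; it hangs loosely on the arbor (2 mm below the arbor's centre line) between the barrel and the dog, and slides freely along it
- tray_in (a point): centre of the inner floor of the blue open tray, fixed to the table; outside 190 x 190 mm, 40 mm high, walls and floor 6 mm; axes along its sides, z up
- tin_tall: steel tin, 60 mm diameter, 115 mm high, origin under its centre; leave alone
- tin_short: steel tin, 68 mm diameter, 70 mm high, origin under its centre; leave alone
- glue: white bottle, 56 mm diameter, 150 mm high, origin under its centre; leave alone
- brush: brush lying on the table; leave alone
- wrench: wrench lying on the table; leave alone
- offcut: pale wooden offcut 100 x 55 x 28 mm, origin under its centre; leave alone
- tape: cardboard ring 90 mm diameter, 24 mm high, origin under its centre; leave alone
Not all that is in view belongs to the job. Of the things that look like the part that bears drum_center, the middle-sized one is meant.

How it is judged (in metres and radians):
On the way, in this order (a step that is already met when the one before it is completed fails the run):
1. the collar stands at the green release mark, at rest, with the drum still on the arbor (value of joint collar between 0.78 and 1.02 rad and velocity of joint collar between -0.2 and 0.2 rad/s and y of drum_center in the frame of arbor_tip above 0.03 m), for 0.2 s.
2. the drum has come off the free end of the arbor (y of drum_center in the frame of arbor_tip below -0.03 m), for 0.1 s.
At the end, for the whole second after the job is handed in: the collar stands within 0.12 rad of the green mark, and the drum lies at rest (slower than 0.06 m/s) on its side (within 0.27 rad) on the tray's floor, its centre within the tray's walls and less than 36 mm above the floor (value of joint collar between 0.78 and 1.02 rad and x of drum_center in the frame of tray_in between -0.089 and 0.089 m and y of drum_center in the frame of tray_in between -0.089 and 0.089 m and z of drum_center in the frame of tray_in below 0.036 m and angle between drum_center's own y axis and vertical between 1.3 and 1.84 rad and linear speed of drum below 0.06 m/s); the robot touches nothing.
It fails at once if the drum is dropped or thrown: faster than 0.75 m/s below 0.13 m and off the arbor (linear speed of drum above 0.75 m/s and height (world z) of drum_center below 0.13 m).
It fails at once if another thing on the table is moved by more than 40 mm (distance of any of tin_tall, tin_short, glue, brush, wrench, offcut, tape from where it was at the start of the episode above 0.04 m).
It fails at once if another thing is knocked over (angle between any of tin_tall, tin_short, glue's own z axis and vertical above 0.5 rad).
It also fails if it takes over 64 s, if anything falls off the work surface, if the arm or the gripper's body presses on something with over 40 N, if the wrist force passes 120 N, or if a joint passes its speed limit or range.

## Working session

There is one attempt and no reset: what is moved stays moved. The work goes in short steps, Python scripts to look and compute and a shell command to move; the robot and the scene stay as the last step left them, time stands still between calls to the robot, and variables do not carry over. Pictures are saved under pics/ and viewed, about 8 in all and at most 12, crops included, and the job is handed in when it is done.

```bash
mkdir -p pics; ls
cat > h.py <<'E'
import numpy as np,cv2
from cell import state,read_camera,job_done
def snap(n,f):
    c=read_camera(n);cv2.imwrite('pics/'+f,c['img'][:,:,::-1]);np.savez('pics/'+f+'.npz',**{k:c[k] for k in c});return c
def ray(c,u,v):
    x=(u-c['cx'])/c['fx'];y=(v-c['cy'])/c['fy'];T=np.array(c['T']);d=T[:3,:3]@np.array([x,y,1.]);return T[:3,3],d/np.linalg.norm(d)
def onz(c,u,v,z):
    o,d=ray(c,u,v);return o+d*(z-o[2])/d[2]
def proj(c,p):
    T=np.array(c['T']);q=T[:3,:3].T@(np.array(p)-T[:3,3]);return c['fx']*q[0]/q[2]+c['cx'],c['fy']*q[1]/q[2]+c['cy']
def cross(a,b):
    (o,d),(p,e)=a,b;s=np.linalg.lstsq(np.c_[d,-e],p-o,rcond=None)[0];A=o+d*s[0];B=p+e*s[1];return (A+B)/2,np.linalg.norm(A-B)
E
python3 - <<'E'
from h import *
a=snap('side','s.png');b=snap('top','t.png')
cv2.imwrite('pics/st.png',cv2.resize(np.vstack([a['img'],b['img']])[:,:,::-1],None,fx=.78,fy=.78))
for c in(a,b):print(c['fx'],c['cx'],c['cy'],np.round(c['T'],3))
print(state())
E
```

```text
pics
421.72099509336306 252.6112989833397 193.51251273236605 [[ 7.180000e-01 -4.220000e-01  5.530000e-01 -2.257040e+02]
 [-6.960000e-01 -4.620000e-01  5.500000e-01 -9.401040e+02]
 [ 2.300000e-02 -7.800000e-01 -6.260000e-01  1.050275e+03]
 [ 0.000000e+00  0.000000e+00  0.000000e+00  1.000000e+00]]
406.8195765756836 255.8313415453384 190.97281392445478 [[ 1.000000e-03 -9.940000e-01  1.080000e-01  4.446190e+02]
 [-1.000000e+00 -3.000000e-03 -2.000000e-02 -1.390950e+02]
 [ 2.100000e-02 -1.080000e-01 -9.940000e-01  1.303961e+03]
 [ 0.000000e+00  0.000000e+00  0.000000e+00  1.000000e+00]]
{'t': 0.1, 'joints': array([ 1.23340870e+00,  4.91509873e-01,  1.55938301e+00, -2.55669139e-05,
        1.09171320e+00, -1.05595783e-01]), 'qvel': array([ 1.91344663e-03, -1.84168711e-03, -2.57095577e-03,  2.25764394e-03,
       -5.20745378e-05,  1.40060767e-03]), 'tau': array([ 3.33020238e-03, -6.13623691e+01, -2.58606952e+01,  6.94450387e-02,
        4.70322417e-02, -8.16655893e-05]), 'eef_pos': array([143.48995412, 608.09804746, 228.11549177]), 'tcp_rot': array([-3.14150839e+00,  1.01017842e-03,  1.33901632e+00]), 'ft_force': array([-0.45689823, -0.15276667, -0.2393228 ]), 'moment': array([-0.0194199 ,  0.06045794, -0.00185576]), 'opening': 0.9987998865575489}
```

View pics/t.png

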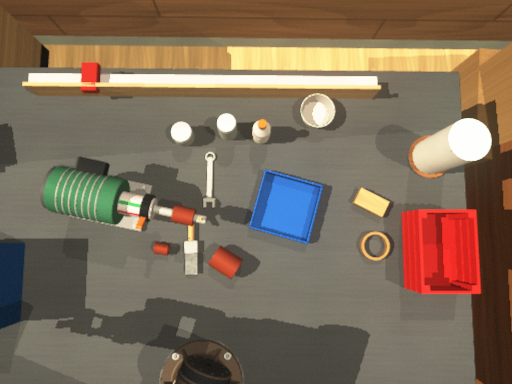

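View pics/s.png

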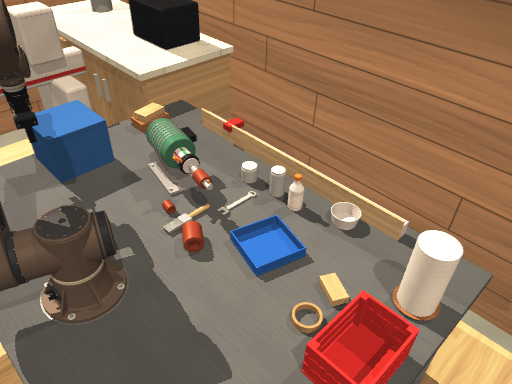

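The lookalikes for the drum, as pixels in the top view, are a small red tube at (161,248), a large one at (226,262) and the one on the arbor at (183,214). The middle-sized one sits on the arbor, so I'll check it in a close crop.

Run:
```python
import cv2,numpy as np
t=cv2.imread('pics/t.png')[160:290,30:260];s=cv2.imread('pics/s.png')[105:255,135:265]
a=cv2.resize(t,None,fx=3.4,fy=3.4,interpolation=cv2.INTER_CUBIC)
cv2.imwrite('pics/c1.png',a)
cv2.imwrite('pics/c2.png',cv2.resize(s,None,fx=4,fy=4,interpolation=cv2.INTER_CUBIC))
```

```text
(no output)
```

View pics/c1.png

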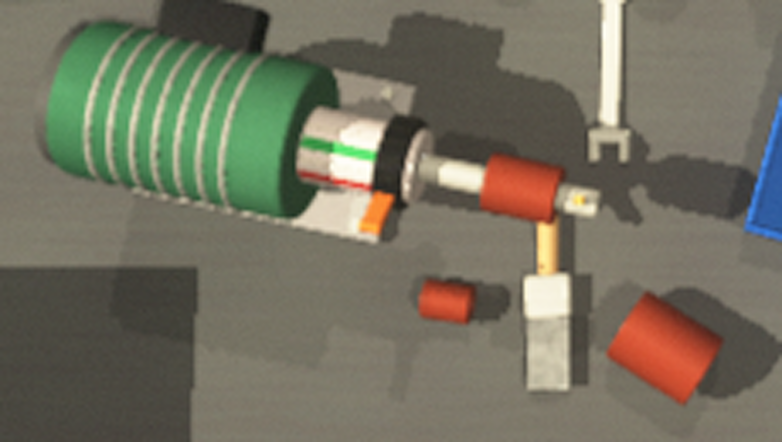

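View pics/c2.png

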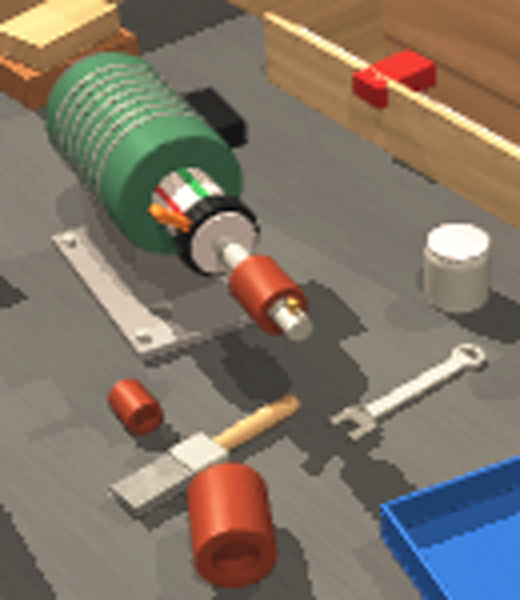

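The middle-sized drum is the one on the arbor. In the top crop it runs x 487–558, with the dog at (579,199), the arbor end at (598,204), the lug at (377,212) and the green line from (300,144) to (376,155). Next I'll work out the positions.

```bash
cat > m.py <<'E'
from h import *
L=lambda f:dict(np.load('pics/'+f+'.npz'))
t,s=L('t.png'),L('s.png')
H=lambda c:cv2.cvtColor(c['img'],cv2.COLOR_RGB2HSV).astype(int)
def comps(c,lo,hi,mina=15):
    m=cv2.inRange(H(c).astype(np.uint8),np.array(lo),np.array(hi));n,l,st,ce=cv2.connectedComponentsWithStats(m)
    return [(l==i,st[i],ce[i]) for i in range(1,n) if st[i][4]>=mina]
if __name__=='__main__':
    f=lambda x,y:(x/3.4+30,y/3.4+160)
    tip=onz(t,*f(599,204),150);g1=onz(t,*f(300,144),182);g2=onz(t,*f(376,155),182);dg=onz(t,*f(579,199),158)
    print('tip',tip,'dog',dg,'green',g1,g2)
    print('tip cross',cross(ray(t,*f(599,204)),ray(s,295/4+135,322/4+105)))
    for nm,lo,hi in [('red',(0,150,90),(6,255,255)),('orange',(8,170,170),(18,255,255)),('green',(55,180,120),(75,255,255)),('blue',(100,150,60),(120,255,255))]:
        for k,c in(('t',t),('s',s)):
            for m,st,ce in comps(c,lo,hi):
                pts=np.argwhere(m)[:,::-1].astype(np.float32);r=cv2.minAreaRect(pts);print(nm,k,st,np.round(ce,1),np.round(cv2.boxPoints(r),1).tolist())
E
python3 m.py
```

```text
tip [487.59143326 -22.49197646 150.        ] dog [491.38804234  -6.77789046 158.        ] green [534.44465689 215.98642312 182.        ] [525.67136988 154.6435542  182.        ]
tip cross (array([485.42602393, -21.53789654, 156.2504164 ]), np.float64(4.996699380198596))
red t [ 81  63  19  20 345] [90.3 72.1] [[81.0, 63.0], [99.0, 63.0], [99.0, 82.0], [81.0, 82.0]]
red t [ 80  87  20   6 104] [89.5 89.4] [[80.0, 92.0], [80.0, 87.0], [99.0, 87.0], [99.0, 92.0]]
red t [171 205  24  20 349] [182.6 214.9] [[170.39999389648438, 220.89999389648438], [173.6999969482422, 204.5], [195.0, 208.8000030517578], [191.8000030517578, 225.1999969482422]]
red t [ 401  209   81   86 6427] [441.1 251.1] [[400.8999938964844, 209.60000610351562], [478.0, 206.8000030517578], [481.20001220703125, 293.8999938964844], [404.0, 296.70001220703125]]
red t [153 243  16  12 153] [160.8 248.4] [[152.5, 252.1999969482422], [154.1999969482422, 242.0], [169.10000610351562, 244.5], [167.39999389648438, 254.6999969482422]]
red t [209 247  33  31 596] [225. 262.] [[207.5, 263.29998779296875], [219.60000610351562, 245.100
[... 1824 characters left out ...]
70   74   74 3679] [285.8 206.1] [[248.1999969482422, 226.89999389648438], [264.6000061035156, 168.60000610351562], [323.6000061035156, 185.1999969482422], [307.20001220703125, 243.5]]
blue t [   0  244   25   63 1344] [ 10.6 272.5] [[0.0, 306.0], [0.0, 244.0], [24.0, 244.0], [24.0, 306.0]]
blue s [  32  100   82   82 4550] [ 71.  139.8] [[23.299999237060547, 116.9000015258789], [95.5999984741211, 92.80000305175781], [118.9000015258789, 162.6999969482422], [46.599998474121094, 186.8000030517578]]
blue s [ 230  215   76   61 2772] [267.  244.3] [[227.60000610351562, 231.8000030517578], [288.3999938964844, 206.8000030517578], [308.0, 254.1999969482422], [247.1999969482422, 279.20001220703125]]
```

```bash
python3 -m handwheel '[{"hand":0.0951,"x":0,"y":0,"z":0.12,"spin":0},{"hand":0.0951,"x":0,"y":0,"z":0.12,"spin":0},{"hand":0.0951,"x":0,"y":0,"z":0.12,"spin":0},{"hand":0.0951,"x":0.36,"y":-0.53,"z":0.12,"spin":-17.6},{"hand":0.0951,"x":0.36,"y":-0.53,"z":0.12,"spin":-17.6},{"hand":0.0951,"x":0.36,"y":-0.53,"z":0.12,"spin":-17.6},{"hand":0.0951,"x":0.36,"y":-0.53,"z":0.12,"spin":-17.6},{"hand":0.0951,"x":0.36,"y":-0.53,"z":0.12,"spin":-17.6},{"hand":0.0951,"x":0.36,"y":-0.53,"z":0.12,"spin":-17.6},{"hand":0.0951,"x":0.36,"y":-0.53,"z":0.12,"spin":-17.6},{"hand":0.0951,"x":0.36,"y":-0.53,"z":0.12,"spin":-17.6},{"hand":0.0951,"x":0.36,"y":-0.53,"z":0.12,"spin":-17.6},{"hand":0.0951,"x":0.36,"y":-0.53,"z":0.12,"spin":-17.6},{"hand":0.0951,"x":0.36,"y":-0.53,"z":0.12,"spin":-17.6},{"hand":0.0951,"x":0.36,"y":-0.53,"z":0.12,"spin":-17.6},{"hand":0.0951,"x":0.36,"y":-0.53,"z":0.12,"spin":-17.6},{"hand":0.0951,"x":0.36,"y":-0.53,"z":0.12,"spin":-17.6},{"hand":0.0951,"x":0.36,"y":-0.53,"z":0.12,"spin":-17.6},{"hand":0.0951,"x":0.36,"y":-0.53,"z":0.12,"spin":-17.6},{"hand":0.0951,"x":0.36,"y":-0.53,"z":0.12,"spin":-17.6}]'
python3 - <<'E'
from h import *
c=snap('wrist','w1.png');print(c['fx'],c['cx'],c['cy'],np.round(c['T'],3));print(state()['eef_pos'],state()['tcp_rot'])
E
```

```text
t: 1.77
eef_pos: [505.1, 75.5, 347.9]
tcp_rot: [3.141, 0.001, -0.201]
ft_force: [-0.3, 0.1, -0.3]
opening: 1.0
297.3186396354542 251.58979950306437 187.2021462317748 [[ 9.80000e-01 -1.91000e-01 -5.90000e-02  5.21712e+02]
 [-2.00000e-01 -9.36000e-01 -2.88000e-01  1.57612e+02]
 [-0.00000e+00  2.94000e-01 -9.56000e-01  5.03581e+02]
 [ 0.00000e+00  0.00000e+00  0.00000e+00  1.00000e+00]]
[504.02326413  77.00048578 347.99019467] [ 3.14133073e+00  1.19817684e-03 -1.99768456e-01]
```

View pics/w1.png

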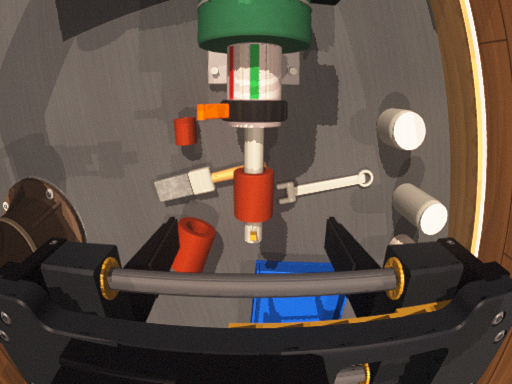

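The wrist view shows the whole unit: arbor end at about (253,242), dog (253,236), drum (254,194), collar (253,111), lug tip (198,111), green line from (254,45) to (254,99). The jaws already look aligned with the axis.

```bash
cat >> h.py <<'E'
def wray(c,u,v):
    d=np.array([u-c['cx'],v-c['cy']]);r=np.hypot(*d);th=r/c['fx'];T=np.array(c['T'])
    q=np.r_[d/max(r,1e-9)*np.sin(th),np.cos(th)];return T[:3,3],T[:3,:3]@q
def wz(c,u,v,z):
    o,d=wray(c,u,v);return o+d*(z-o[2])/d[2]
E
python3 - <<'E'
from h import *
c=dict(np.load('pics/w1.png.npz'));h=cv2.cvtColor(c['img'],cv2.COLOR_RGB2HSV)
def big(lo,hi,box):
    m=cv2.inRange(h,lo,hi);M=np.zeros_like(m);x0,y0,x1,y1=box;M[y0:y1,x0:x1]=m[y0:y1,x0:x1];return np.argwhere(M)[:,::-1]
g=big((55,150,80),(80,255,255),(240,53,270,105))
for v in(60,75,90,97): x=g[g[:,1]==v][:,0]; print('green',v,len(x), wz(c,x.mean(),v,182)) if len(x) else 0
d=big((0,150,60),(8,255,255),(225,150,280,230))
for v in range(170,220,10): x=d[d[:,1]==v][:,0]; print('drum',v,x.min(),x.max(),wz(c,(x.min()+x.max())/2,v,150))
print('drum rows',d[:,1].min(),d[:,1].max(),wz(c,254,d[:,1].min(),172),wz(c,254,d[:,1].max(),172))
o=big((5,170,150),(20,255,255),(190,95,235,125));print('lug',o.min(0),o.max(0),wz(c,o[:,0].min(),o[:,1].mean(),195),wz(c,o[:,0].min(),o[:,1].mean(),194))
print('tip',wz(c,253,243,140),wz(c,253,241.5,150),'dog',wz(c,253,236,158))
# arbor bright edges between collar and drum
for v in(135,145,158): r=c['img'][v,235:275].astype(int).sum(1);print(v,r.tolist())
E
```

```text
green 75 7 [529.15170168 181.97036452 182.        ]
green 90 7 [525.90675649 166.02287366 182.        ]
green 97 7 [524.39808206 158.6008889  182.        ]
drum 170 235 272 [506.49942437  72.08073346 150.        ]
drum 180 234 273 [503.97826159  59.61327982 150.        ]
drum 190 234 272 [500.79919946  47.03163369 150.        ]
drum 200 234 272 [498.17099101  34.05132962 150.        ]
drum 210 234 272 [495.48044049  20.75627967 150.        ]
drum rows 168 222 [508.47553636  79.60255951 172.        ] [495.18792682  13.62010582 172.        ]
lug [197 103] [228 119] [463.62056864 157.15616785 195.        ] [463.43231521 157.15469102 194.        ]
tip [485.03654297 -31.1081757  140.        ] [486.49602073 -23.68612636 150.        ] dog [488.8889081  -11.68386997 158.        ]
135 [333, 338, 257, 213, 220, 222, 220, 208, 220, 258, 317, 328, 345, 392, 408, 420, 431, 434, 482, 471, 477, 480, 465, 465, 455, 432, 412, 378, 305, 183, 166, 159, 169, 164, 166, 170, 163, 157, 170, 170]
145 [326, 321, 337, 331, 321, 228, 211, 225, 226, 379, 492, 540, 581, 640, 659, 657, 666, 672, 698, 697, 690, 674, 669, 651, 636, 587, 541, 480, 291, 162, 163, 171, 177, 160, 154, 163, 157, 160, 173, 162]
158 [323, 328, 338, 339, 322, 335, 322, 326, 313, 383, 506, 553, 591, 643, 666, 658, 663, 680, 694, 698, 685, 680, 670, 651, 621, 572, 521, 460, 253, 170, 164, 171, 161, 164, 169, 209, 211, 209, 206, 217]
```

```bash
python3 -m handwheel '[{"hand":0.0951,"x":-0.005,"y":0.070,"z":0,"spin":0},{"hand":0.0951,"x":-0.005,"y":0.070,"z":0,"spin":0},{"hand":0.0951,"x":-0.005,"y":0.070,"z":-0.03,"spin":0},{"hand":0.0951,"x":-0.005,"y":0.070,"z":-0.06,"spin":0},{"hand":0.0951,"x":-0.005,"y":0.070,"z":-0.09,"spin":0},{"hand":0.0951,"x":-0.005,"y":0.070,"z":-0.12,"spin":0},{"hand":0.0951,"x":-0.005,"y":0.070,"z":-0.14,"spin":0},{"hand":0.0951,"x":-0.005,"y":0.070,"z":-0.15,"spin":0},{"hand":0.0951,"x":-0.005,"y":0.070,"z":-0.15,"spin":0},{"hand":0.0951,"x":-0.005,"y":0.070,"z":-0.15,"spin":0}]'
python3 - <<'E'
from h import *
c=snap('wrist','w2.png')
E
```

```text
t: 2.65
eef_pos: [498.5, 148.9, 199.3]
tcp_rot: [-3.141, -0.0, -0.196]
ft_force: [0.9, 0.7, 0.5]
opening: 0.999
```

View pics/w2.png

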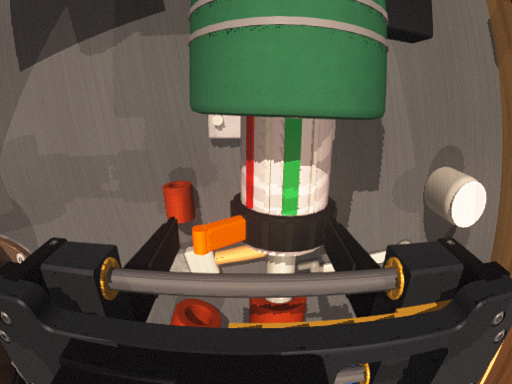

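The lug at (219,235) sits between the open fingers, with the left finger just outside its tip. Now I'll push towards local +x.

```bash
python3 -m handwheel '[{"hand":0.0951,"x":0.005,"y":-0.001,"z":0,"spin":0},{"hand":0.0951,"x":0.010,"y":-0.002,"z":0.001,"spin":0},{"hand":0.0951,"x":0.014,"y":-0.003,"z":0.002,"spin":0},{"hand":0.0951,"x":0.018,"y":-0.004,"z":0.003,"spin":0},{"hand":0.0951,"x":0.022,"y":-0.0045,"z":0.004,"spin":0},{"hand":0.0951,"x":0.026,"y":-0.005,"z":0.006,"spin":0},{"hand":0.0951,"x":0.030,"y":-0.006,"z":0.008,"spin":0},{"hand":0.0951,"x":0.034,"y":-0.007,"z":0.009,"spin":0},{"hand":0.0951,"x":0.038,"y":-0.008,"z":0.010,"spin":0},{"hand":0.0951,"x":0.042,"y":-0.0085,"z":0.011,"spin":0},{"hand":0.0951,"x":0.046,"y":-0.0095,"z":0.012,"spin":0},{"hand":0.0951,"x":0.049,"y":-0.010,"z":0.012,"spin":0},{"hand":0.0951,"x":0.052,"y":-0.0105,"z":0.012,"spin":0},{"hand":0.0951,"x":0.055,"y":-0.011,"z":0.012,"spin":0},{"hand":0.0951,"x":0.057,"y":-0.0115,"z":0.012,"spin":0},{"hand":0.0951,"x":0.058,"y":-0.012,"z":0.012,"spin":0},{"hand":0.0951,"x":0.058,"y":-0.012,"z":0.012,"spin":0}]'
python3 - <<'E'
from h import *
c=snap('wrist','w3.png')
E
```

```text
t: 4.12
eef_pos: [556.9, 136.1, 210.5]
tcp_rot: [3.142, -0.0, -0.197]
ft_force: [0.0, 0.3, 0.2]
opening: 1.004
```

View pics/w3.png

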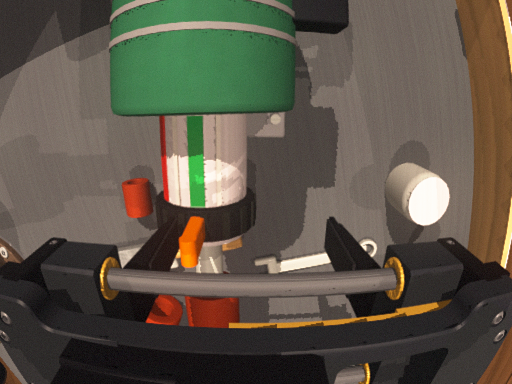

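The lug at (193,240) is nearly upright by the green line, and the force is zero. I'll lift to the first viewpoint and measure the angle there.

```bash
python3 -m handwheel '[{"hand":0.0951,"x":-0.003,"y":0,"z":0,"spin":0},{"hand":0.0951,"x":-0.003,"y":0,"z":0.04,"spin":0},{"hand":0.0951,"x":-0.003,"y":0,"z":0.08,"spin":0},{"hand":0.0951,"x":-0.02,"y":-0.02,"z":0.11,"spin":0},{"hand":0.0951,"x":-0.04,"y":-0.04,"z":0.137,"spin":0},{"hand":0.0951,"x":-0.053,"y":-0.059,"z":0.137,"spin":-0.08},{"hand":0.0951,"x":-0.053,"y":-0.059,"z":0.137,"spin":-0.08},{"hand":0.0951,"x":-0.053,"y":-0.059,"z":0.137,"spin":-0.08}]'
python3 - <<'E'
from h import *
c=snap('wrist','w4.png');h=cv2.cvtColor(c['img'],cv2.COLOR_RGB2HSV)
m=cv2.inRange(h,(5,170,130),(20,255,255));m[:, :180]=0;m[:,330:]=0;m[150:]=0
n,l,st,ce=cv2.connectedComponentsWithStats(m);i=1+st[1:,4].argmax();p=np.argwhere(l==i)[:,::-1];print(st[i],ce[i])
yl=np.array([.2016,.9795]);xl=np.array([.9795,-.2016])
g=cv2.inRange(h,(55,150,80),(80,255,255))
C=[]
for v in(80,90,97):
    x=np.argwhere(g[v,235:275])[:,0]+235;P=wz(c,x.mean(),v,182);C.append(P[:2]@xl);print('green',P,P[:2]@xl)
for v in range(p[:,1].min(),p[:,1].max()+1,3):
    x=p[p[:,1]==v][:,0];P=wz(c,x.mean(),v,220);print(v,x.min(),x.max(),P,P[:2]@xl-np.mean(C))
a=cv2.resize(c['img'][40:260,180:330,::-1],None,fx=2.7,fy=2.7,interpolation=cv2.INTER_CUBIC)
cv2.imwrite('pics/c4.png',a)
r=cv2.inRange(h,(0,150,60),(8,255,255));q=np.argwhere(r[150:230,225:285])[:,::-1]+[225,150]
print('drum',q.min(0),q.max(0))
E
```

```text
t: 4.83
eef_pos: [503.0, 76.9, 348.3]
tcp_rot: [-3.141, -0.001, -0.205]
ft_force: [0.3, 0.4, -0.5]
opening: 0.997
[180 118  14  29 348] [185.88793103 132.48563218]
green [528.39240825 177.75949393 182.        ] 481.72404990747583
green [526.1840779  167.13084715 182.        ] 481.70372551514936
green [524.64296856 159.70427909 182.        ] 481.6914050423344
118 188 189 [457.13298048 154.07864633 220.        ] -65.00689420783385
121 180 191 [453.54948135 151.941346   220.        ] -68.08605186259382
124 180 192 [453.33856182 148.97774233 220.        ] -67.69518504115871
127 180 192 [452.39543148 146.18605737 220.        ] -68.05617751889878
130 180 191 [451.44554823 143.38932155 220.        ] -68.42276622127991
133 180 192 [451.22043634 140.41343108 220.        ] -68.04332379804907
136 180 192 [450.50258368 137.54783259 220.        ] -68.1687558250809
139 180 193 [450.26812368 134.56131131 220.        ] -67.79632670686391
142 180 193 [449.12364354 131.77913634 220.        ] -68.35645852628721
145 180 191 [447.81891544 129.02358775 220.        ] -69.07892110348337
drum [235 168] [274 222]
```

View pics/c4.png

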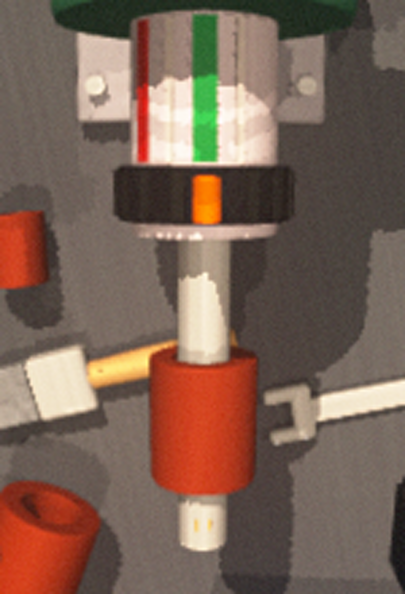

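The lug (crop 206,200) lines up with the green line (205,90), the dog is flush and the drum is untouched. The script's lug numbers came from the drum's neighbour's mask, so I'm ignoring them. Next I'll go down to the drum and grip it.

```bash
python3 -m handwheel '[{"hand":0.0951,"x":-0.0025,"y":-0.033,"z":-0.01,"spin":0},{"hand":0.0951,"x":-0.0025,"y":-0.033,"z":-0.05,"spin":0},{"hand":0.0951,"x":-0.0025,"y":-0.033,"z":-0.09,"spin":0},{"hand":0.0951,"x":-0.0025,"y":-0.033,"z":-0.13,"spin":0},{"hand":0.0951,"x":-0.0025,"y":-0.033,"z":-0.16,"spin":0},{"hand":0.0951,"x":-0.0025,"y":-0.033,"z":-0.185,"spin":0},{"hand":0.0951,"x":-0.0025,"y":-0.033,"z":-0.204,"spin":0},{"hand":0.0951,"x":-0.0025,"y":-0.033,"z":-0.204,"spin":0},{"hand":0.07,"x":-0.0025,"y":-0.033,"z":-0.204,"spin":0},{"hand":0.06,"x":-0.0025,"y":-0.033,"z":-0.204,"spin":0},{"hand":0.055,"x":-0.0025,"y":-0.033,"z":-0.204,"spin":0},{"hand":0.05,"x":-0.0025,"y":-0.033,"z":-0.204,"spin":0},{"hand":0.04,"x":-0.0025,"y":-0.033,"z":-0.204,"spin":0},{"hand":0.04,"x":-0.0025,"y":-0.033,"z":-0.204,"spin":0},{"hand":0.04,"x":-0.0025,"y":-0.033,"z":-0.204,"spin":0},{"hand":0.04,"x":-0.0025,"y":-0.033,"z":-0.204,"spin":0}]'
```

```text
t: 6.22
eef_pos: [501.1, 44.3, 143.9]
tcp_rot: [-3.142, -0.0, -0.204]
ft_force: [1.3, 0.1, 2.0]
opening: 0.507
```

```bash
python3 -m handwheel '[{"hand":0.04,"x":0,"y":0,"z":0.0015,"spin":0},{"hand":0.04,"x":-0.001,"y":-0.005,"z":0.0015,"spin":0},{"hand":0.04,"x":-0.002,"y":-0.010,"z":0.0015,"spin":0},{"hand":0.04,"x":-0.0035,"y":-0.017,"z":0.0015,"spin":0},{"hand":0.04,"x":-0.005,"y":-0.024,"z":0.0015,"spin":0},{"hand":0.04,"x":-0.0062,"y":-0.030,"z":0.0015,"spin":0},{"hand":0.04,"x":-0.0062,"y":-0.030,"z":0.0015,"spin":0}]'
```

```text
t: 6.8
eef_pos: [494.6, 13.1, 145.1]
tcp_rot: [3.141, 0.0, -0.205]
ft_force: [0.7, -0.3, -0.9]
opening: 0.511
```

```bash
python3 -m handwheel '[{"hand":0.04,"x":-0.002,"y":-0.010,"z":0,"spin":0},{"hand":0.04,"x":-0.0041,"y":-0.020,"z":0,"spin":0},{"hand":0.04,"x":-0.0062,"y":-0.030,"z":0,"spin":0},{"hand":0.04,"x":-0.0082,"y":-0.040,"z":0,"spin":0},{"hand":0.04,"x":-0.0103,"y":-0.050,"z":0,"spin":0},{"hand":0.04,"x":-0.0124,"y":-0.060,"z":0,"spin":0},{"hand":0.04,"x":-0.0144,"y":-0.070,"z":0,"spin":0},{"hand":0.04,"x":-0.0165,"y":-0.080,"z":0,"spin":0},{"hand":0.04,"x":-0.0185,"y":-0.090,"z":0,"spin":0},{"hand":0.04,"x":-0.0206,"y":-0.100,"z":0,"spin":0},{"hand":0.04,"x":-0.0227,"y":-0.110,"z":0,"spin":0},{"hand":0.04,"x":-0.0257,"y":-0.125,"z":0,"spin":0},{"hand":0.04,"x":-0.0257,"y":-0.125,"z":0,"spin":0},{"hand":0.04,"x":-0.0257,"y":-0.125,"z":0,"spin":0}]'
python3 - <<'E'
from h import *
c=snap('top','t2.png');h=cv2.cvtColor(c['img'],cv2.COLOR_RGB2HSV)
m=cv2.inRange(h,(100,150,60),(120,255,255));m[:,:230]=0;p=np.argwhere(dict(np.load('pics/t.png.npz'))['img'][:,:,2]>0)
h0=cv2.cvtColor(dict(np.load('pics/t.png.npz'))['img'],cv2.COLOR_RGB2HSV);m=cv2.inRange(h0,(100,150,60),(120,255,255));m[:,:230]=0
r=cv2.minAreaRect(np.argwhere(m)[:,::-1].astype(np.float32));b=cv2.boxPoints(r)
W=np.array([onz(c,*q,40)[:2] for q in b]);print(W,W.mean(0),[np.linalg.norm(W[i]-W[i-1]) for i in range(4)])
cv2.imwrite('pics/c5.png',cv2.resize(c['img'][150:290,80:340,::-1],None,fx=3,fy=3))
E
```

```text
t: 7.97
eef_pos: [469.0, -111.4, 145.2]
tcp_rot: [-3.142, -0.0, -0.205]
ft_force: [0.7, 0.2, -1.8]
opening: 0.512
[[ 470.63457341 -141.50753095]
 [ 653.33991876 -192.56605282]
 [ 601.36839175 -377.83710588]
 [ 419.76969037 -323.83864676]] [ 536.27814357 -258.9373341 ] [np.float64(189.2930852405448), np.float64(189.70560316574557), np.float64(192.42245898277187), np.float64(189.45691312185187)]
```

View pics/c5.png

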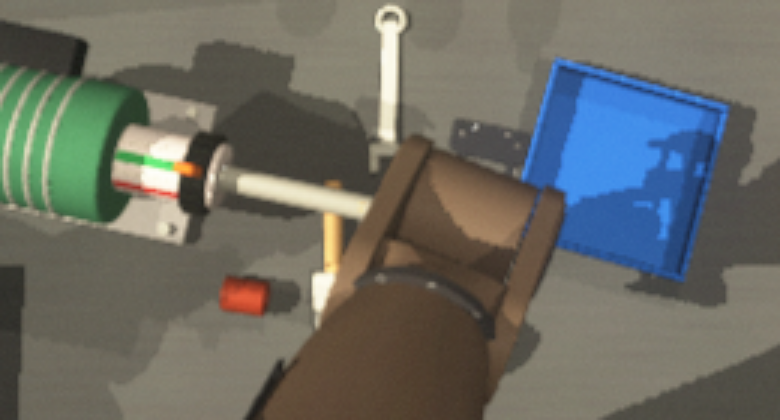

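The drum is clear of the arbor, and the tray at about crop (625,170) is centred at (536,−259). Now I'll carry it over and lower it to just above the floor.

```bash
python3 -m handwheel '[{"hand":0.04,"x":0.01,"y":-0.02,"z":0.015,"spin":-0.2},{"hand":0.04,"x":0.02,"y":-0.045,"z":0.02,"spin":-0.4},{"hand":0.04,"x":0.03,"y":-0.07,"z":0.02,"spin":-0.75},{"hand":0.04,"x":0.042,"y":-0.095,"z":0.02,"spin":-0.75},{"hand":0.04,"x":0.055,"y":-0.12,"z":0.02,"spin":-0.75},{"hand":0.04,"x":0.067,"y":-0.148,"z":0.02,"spin":-0.75},{"hand":0.04,"x":0.067,"y":-0.148,"z":0.02,"spin":-0.75},{"hand":0.04,"x":0.067,"y":-0.148,"z":0.0,"spin":-0.75},{"hand":0.04,"x":0.067,"y":-0.148,"z":-0.02,"spin":-0.75},{"hand":0.04,"x":0.067,"y":-0.148,"z":-0.04,"spin":-0.75},{"hand":0.04,"x":0.067,"y":-0.148,"z":-0.06,"spin":-0.75},{"hand":0.04,"x":0.067,"y":-0.148,"z":-0.08,"spin":-0.75},{"hand":0.04,"x":0.067,"y":-0.148,"z":-0.095,"spin":-0.75},{"hand":0.04,"x":0.067,"y":-0.148,"z":-0.105,"spin":-0.75},{"hand":0.04,"x":0.067,"y":-0.148,"z":-0.11,"spin":-0.75},{"hand":0.04,"x":0.067,"y":-0.148,"z":-0.11,"spin":-0.75}]'
python3 - <<'E'
from h import *
c=snap('wrist','w6.png');cv2.imwrite('pics/c6.png',c['img'][100:384,80:430,::-1]);s=snap('side','s6.png')
cv2.imwrite('pics/c6.png',np.hstack([cv2.resize(c['img'][100:384,80:430,::-1],(400,325)),cv2.resize(s['img'][190:290,200:325,::-1],(400,325))]))
E
```

```text
t: 9.35
eef_pos: [536.0, -258.1, 34.4]
tcp_rot: [-3.141, 0.001, -0.269]
ft_force: [-0.0, 0.0, -1.1]
opening: 0.512
```

View pics/c6.png

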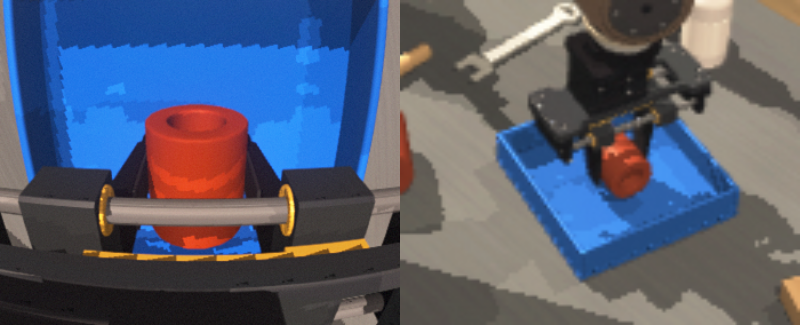

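The drum (crop 196,175) hangs level over the middle of the tray. I'll creep down until it touches.

```bash
python3 -m handwheel '[{"hand":0.04,"x":0,"y":0,"z":-0.002,"spin":0},{"hand":0.04,"x":0,"y":0,"z":-0.004,"spin":0},{"hand":0.04,"x":0,"y":0,"z":-0.005,"spin":0},{"hand":0.04,"x":0,"y":0,"z":-0.006,"spin":0},{"hand":0.04,"x":0,"y":0,"z":-0.0065,"spin":0},{"hand":0.04,"x":0,"y":0,"z":-0.0065,"spin":0}]'
```

```text
t: 9.95
eef_pos: [536.1, -258.7, 28.6]
tcp_rot: [-3.142, -0.0, -0.269]
ft_force: [0.2, -0.6, -2.8]
opening: 0.513
```

```bash
python3 -m handwheel '[{"hand":0.04,"x":0,"y":0,"z":-0.0005,"spin":0},{"hand":0.04,"x":0,"y":0,"z":-0.001,"spin":0},{"hand":0.04,"x":0,"y":0,"z":-0.001,"spin":0}]'
```

```text
t: 10.2
eef_pos: [536.2, -258.7, 27.6]
tcp_rot: [-3.142, -0.0, -0.269]
ft_force: [0.0, -0.4, -1.3]
opening: 0.513
```

```bash
python3 -m handwheel '[{"hand":0.04,"x":0,"y":0,"z":-0.0005,"spin":0},{"hand":0.04,"x":0,"y":0,"z":-0.001,"spin":0},{"hand":0.04,"x":0,"y":0,"z":-0.001,"spin":0}]'
```

```text
t: 10.45
eef_pos: [536.2, -258.7, 27.4]
tcp_rot: [3.141, -0.0, -0.269]
ft_force: [-2.5, 0.8, 7.6]
opening: 0.512
```

```bash
python3 -m handwheel '[{"hand":0.04,"x":0,"y":0,"z":-0.0005,"spin":0},{"hand":0.04,"x":0,"y":0,"z":-0.001,"spin":0},{"hand":0.04,"x":0,"y":0,"z":-0.001,"spin":0}]'
```

```text
t: 10.7
eef_pos: [536.2, -258.7, 27.3]
tcp_rot: [3.141, -0.001, -0.269]
ft_force: [-6.0, 3.5, 17.6]
opening: 0.512
```

It has touched down, with Fz turning positive. I'll ease up 1.5 mm, open gently and lift.

```bash
python3 -m handwheel '[{"hand":0.04,"x":0,"y":0,"z":0.0015,"spin":0},{"hand":0.04,"x":0,"y":0,"z":0.0015,"spin":0},{"hand":0.051,"x":0,"y":0,"z":0.0015,"spin":0},{"hand":0.054,"x":0,"y":0,"z":0.0015,"spin":0},{"hand":0.057,"x":0,"y":0,"z":0.0015,"spin":0},{"hand":0.057,"x":0,"y":0,"z":0.0015,"spin":0},{"hand":0.06,"x":0,"y":0,"z":0.0015,"spin":0},{"hand":0.07,"x":0,"y":0,"z":0.0015,"spin":0},{"hand":0.08,"x":0,"y":0,"z":0.0015,"spin":0},{"hand":0.08,"x":0,"y":0,"z":0.0015,"spin":0},{"hand":0.08,"x":0,"y":0,"z":0.02,"spin":0},{"hand":0.08,"x":0,"y":0,"z":0.05,"spin":0},{"hand":0.08,"x":0,"y":0,"z":0.09,"spin":0},{"hand":0.08,"x":0,"y":0,"z":0.13,"spin":0},{"hand":0.08,"x":0,"y":0,"z":0.17,"spin":0},{"hand":0.08,"x":0,"y":0,"z":0.21,"spin":0},{"hand":0.08,"x":-0.08,"y":0,"z":0.25,"spin":0},{"hand":0.08,"x":-0.08,"y":0,"z":0.25,"spin":0},{"hand":0.08,"x":-0.08,"y":0,"z":0.25,"spin":0},{"hand":0.08,"x":-0.08,"y":0,"z":0.25,"spin":0}]'
python3 - <<'E'
from h import *
w=snap('wrist','w7.png');s=snap('side','s7.png');t=snap('top','t7.png')
cv2.imwrite('pics/c7.png',np.hstack([cv2.resize(w['img'][:,:,::-1],(400,300)),cv2.resize(s['img'][100:280,130:370,::-1],(400,300))]))
E
```

```text
t: 12.37
eef_pos: [455.0, -258.9, 277.4]
tcp_rot: [3.14, -0.003, -0.271]
ft_force: [0.9, 0.1, 0.3]
opening: 0.838
```

View pics/c7.png

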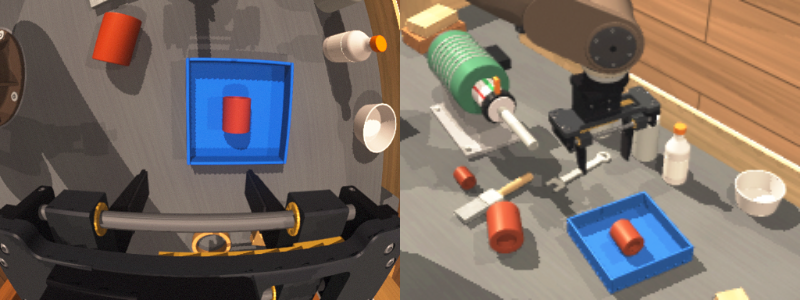

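The drum lies on its side mid-tray (236,115), the lug is still upright (side crop 498,88), and nothing else appears to have moved. I'll check that it's at rest, then hand in.

```bash
python3 -m handwheel '[{"x":0,"y":0,"z":0,"spin":0,"hand":0.08},{"x":0,"y":0,"z":0,"spin":0,"hand":0.08},{"x":0,"y":0,"z":0,"spin":0,"hand":0.08},{"x":0,"y":0,"z":0,"spin":0,"hand":0.08},{"x":0,"y":0,"z":0,"spin":0,"hand":0.08},{"x":0,"y":0,"z":0,"spin":0,"hand":0.08}]'
python3 - <<'E'
from h import *
def f(c):
    m=cv2.inRange(cv2.cvtColor(c['img'],cv2.COLOR_RGB2HSV),(0,150,60),(8,255,255));m[:,:270]=0;m[:,330:]=0;m[100:]*=1
    n,l,st,ce=cv2.connectedComponentsWithStats(m[90:200]);i=1+st[1:,4].argmax();return ce[i],st[i,4]
a=dict(np.load('pics/w7.png.npz'));b=snap('wrist','w8.png');print(f(a),f(b),wz(b,*(f(b)[0]+[0,90]),31))
if np.linalg.norm(f(a)[0]-f(b)[0])<0.7: job_done();print('done')
E
```

```text
t: 13.02
eef_pos: [456.3, -258.7, 275.5]
tcp_rot: [-3.142, 0.0, -0.269]
ft_force: [0.2, -0.6, -0.1]
opening: 0.841
(array([303.22545169,  56.86567164]), np.int32(1273)) (array([303.01004637,  57.83384853]), np.int32(1294)) [ 528.85620972 -260.70399876   31.        ]
```

The arm sank about 2 mm between those two frames, which could account for the 1 px shift. I'll compare once more with the arm settled.

Run:
```python
from h import *
def f(c):
    m=cv2.inRange(cv2.cvtColor(c['img'],cv2.COLOR_RGB2HSV),(0,150,60),(8,255,255));m[:,:270]=0;m[:,330:]=0
    n,l,st,ce=cv2.connectedComponentsWithStats(m[90:200]);i=1+st[1:,4].argmax();return ce[i]+[0,90]
A=[read_camera('wrist') for _ in range(8)]
P=[wz(c,*f(c),31) for c in(A[0],A[-1])];print(np.round(P,1))
if np.linalg.norm(P[0]-P[1])<1.5: job_done();print('done')
```

```text
[[ 528.9 -260.7   31. ]
 [ 529.  -260.5   31. ]]
the job is handed in; nothing more can be done
done
```

I turned the collar to the green release mark, then slid the drum off the arbor and laid it on its side in the blue tray. The job was handed in at about 13.5 s; the hand-in gives no verdict, so this rests on my own checks.

- **Collar:** Pushing the lug with one finger took it upright, in line with the green line and with the dog flush. It looked upright again in the last side view. My numeric lug measurement picked up the wrong object, so this check is by eye only.
- **Drum removal:** Wrist force was about 1–2 N when I checked during the slide. At touchdown it rose to about 18 N, and I eased up 1.5 mm before letting go.
- **Drum in the tray:** My last measurement put its centre at about (529, −261) mm, near the tray's centre at (536, −259).
- **At rest:** My first check failed its limit with a shift of about 1 px, because the arm had sunk about 2 mm between pictures. A repeat with the arm settled showed the drum moving less than 0.3 mm.
- **Other things:** Nothing else seemed to have moved and the gripper was clear, judging by eye from the last pictures.

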